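# Seat the inlay panel in the fixture and snap the toggle clamp over it

### The job

Slide the wooden panel on the fixture fully home into its corner, flush against the long fence and hard up to the short adjustable end stop, wherever that is set, while the toggle clamp is still open. Then push the clamp's handle down past its dead point until it snaps over, so that the pad holds the panel, and let go. Feel your way and push gently, never leaning hard on the panel or the handle, and leave the tub, the screwdriver, the tape roll and the sanding block where they are.

Things in the scene. Friction and masses are not known exactly. Their poses are not given: they have to be found in the camera images.
- jig: Fixed fixture; origin on the bench. Base board x +-130, y -100 to +150 mm, 18 mm thick; on it a riser x +-130, y -100 to +66, its top 42 mm above the bench. On it a fence along x (inner face y = +50, 16 mm wide) and a short end stop (70 mm along y, centred at y = +2, 18 mm thick), its face set anywhere from x = +70 to +100 and not measured: find it by feel. Both are 12 mm tall
- nest_corner (a point): Point on the riser's top (42 mm above the bench) in the fence's plane, at the middle of the end stop's range; jig frame (85, 50, 42) mm; axes as the jig: +x towards the end stop, +y into the fence
- blank: The panel: loose flat light wooden board 150 (x) x 80 (y) x 20 mm thick, about 0.15 kg, with four darker inlays; origin at the centre of its underside. It lies flat on the riser, 15 to 40 mm short of the fence and 8 to 62 mm short of the end stop, turned up to 0.12 rad from the jig's axes
- blank_corner (a point): The panel's lower corner at (+75, +40, 0) mm of its own frame, which belongs in the corner of fence and end stop
- clamp: Fixed steel base of the toggle clamp, 46 x 46 mm, with cheeks 75 mm tall, on the base board behind the fence; yaw as the jig. Origin on the base board's top under the handle's pivot, whose axis is parallel to its x axis, 16 mm up. The arm pivots 26 mm nearer the fence, 67 mm up, and reaches to -y over the fence; the handle reaches to +y
- clamp_pad: Steel spindle with a 20 mm rubber pad, on the clamp's arm; origin on the arm's centre line 50 mm from its pivot, pad face 30 mm below it along the arm's -z. Open, the arm stands up at about 32 degrees and the panel slides freely under it. Closed, the arm is about level and the pad presses the panel with some 45 to 75 N (the linkage is springy)
- clamp_handle (a joint): Handle angle, rad: 0 fully open, grows as it is pushed over and down, dead point 0.96, stop 1.06. Handle elevation towards the clamp's +y = 1.18 minus this value. It stays where left while the pad is free. From about 0.55 the pad bears on the panel: push at the grip rises to 5 to 15 N, then falls; past the dead point it snaps to its stop, short of it it springs back
- handle_pivot (a point): The handle's pivot, on the pivot axis, 16 mm above the base board's top; its y axis runs out along the handle, its z axis is the handle's upper face normal (the side to push on to close)
- handle_end (a point): Free end of the handle on its centre line, 105 mm from the pivot; the outer 60 mm is a round black grip of 18 mm diameter
- tub: Loose white plastic tub, 90 mm across, 100 mm tall; origin under its centre
- screwdriver: Loose screwdriver lying on the bench; origin under its middle
- tape_roll: Loose cardboard ring lying flat, 90 mm across, 20 mm tall; origin under its centre
- sanding_block: Loose cork block 100 x 60 x 35 mm; origin under its centre
- stop_pin (a joint): Light brass feeler pin in the middle of the end stop's face, 8 mm diameter, about 0.25 N: 0 when it stands 4 mm out of the face, 0.004 (m) when pushed flush with it, that is with the panel home against the stop
Mind the look-alikes: they are no part of the job. Of the things like the blank, leave any that is white; of the rest the smaller one is meant.

How it is judged:
On the way, in this order (a step that is already met when the one before it is completed fails the run):
1. the panel sits home in the corner, flush with fence and end stop, with the clamp still open (value of joint stop_pin above 0.0025 m and x of blank_corner in the frame of nest_corner above -0.018 m and y of blank_corner in the frame of nest_corner above -0.0015 m and angle between the x axis of blank and the x axis of jig, either way round below 0.02 rad and value of joint clamp_handle below 0.4 rad), for 0.2 s.
2. the handle has gone over its dead point and the pad bears on the panel (value of joint clamp_handle above 1.01 rad and contact force between clamp_pad and blank above 20 N), for 0.2 s.
At the end, for the whole second after the job is handed in: The panel lies flat, at rest, within 1.5 mm of the fence and of the end stop's face (feeler pin in by over 2.5 mm), square to 0.02 rad; the handle is past its dead point (above 1.01 rad) and the pad presses the panel with over 20 N by itself (all of step 2 and value of joint stop_pin above 0.0025 m and x of blank_corner in the frame of nest_corner between -0.018 and 0.018 m and y of blank_corner in the frame of nest_corner between -0.0015 and 0.003 m and angle between the x axis of blank and the x axis of jig, either way round below 0.02 rad and z of blank_corner in the frame of nest_corner below 0.003 m and linear speed of blank below 0.01 m/s); the robot touches nothing.
It fails at once if the robot pushes the panel with more than 30 N (contact force between blank and the arm above 30 N or contact force between blank and the fingers above 30 N).
It fails at once if the robot pushes the handle with more than 30 N (contact force between clamp_handle and the arm above 30 N or contact force between clamp_handle and the fingers above 30 N).
It fails at once if the tub, screwdriver, tape roll or sanding block is disturbed (moved over 20 mm) (distance of any of tub, screwdriver, tape_roll, sanding_block from where it was at the start of the episode above 0.02 m).
It also fails if it takes over 61 s, if anything falls off the work surface, if the arm or the gripper's body presses on something with over 40 N, if the wrist force passes 120 N, or if a joint passes its speed limit or range.

### The arm

A 7-joint arm with a two-finger parallel gripper is mounted at the origin on the work surface. World frame = base frame: x ahead of the robot, y to its left, z up, the work surface at z = 0. Lengths are in m, angles in rad, forces in N, time in s.
With the tool pointing down it reaches from about 0.4 to 0.875 m from the base axis. Payload 6.5 kg.
Tool frame: the origin (TCP) lies midway between the tips of the shut fingers; the grasp point (between the pads) lies 19 mm behind it; z points along the fingers, y is the line along which they close (so a half turn about z gives the same grasp; the last joint's range is limited). The gripper opens to 88 mm and grips with 3 to 60 N. Pads are 18 mm wide; open, the fingers measure 123 mm over their backs; the gripper's body (75 mm by 187 mm) begins 45 mm behind the grasp point.
Start: joints at [-1.304, 0.536, -0.004, 1.538, 0.003, 1.067, -0.071], TCP at [0.212, 0.614, 0.239] pointing down, gripper open.
Joint ranges: [-2.7, 2.7], [-0.37, 2.16], [-1.27, 1.26], [0.24, 2.4], [-1.31, 4.45], [0.19, 1.91], [-2.76, 2.76]. Speed limits (rad/s): [2.39, 2.39, 3.14, 3.14, 3.14, 3.14, 3.14].

### API

Orientations are given as a 3x3 rotation matrix whose columns are the frame's x, y, z axes.
In Python, from rig import bot gives the robot as it stands.
- The arm moves only by the tool arm_command, never from a script. Its argument "increments" is text: rows parted by semicolons, each of 5 numbers parted by spaces: the shift along the tool's x, y, z in units of 25 mm (1.0 is 25 mm), then the turn about the tool's z in units of 5 degrees (1.0 is 5 degrees), then the opening, from -1 (shut) to 1 (fully open). In form: x y z yaw gripper; .... A call has 1 to 10 rows; each row is the pose to reach, as a shift and turn from the pose commanded when the call began, along the tool's axes at that moment; what a row does not reach only later rows make up. A row lasts 1/8 s, in which the tool goes at most 62.5 mm and 10.7 degrees, less where a joint would pass 70% of its speed; a pose out of reach is approached as far as the arm can. A call with a gripper value outside its range is refused whole. The fingers move at their own pace and stop on an object; "newtons" is the grip in N (left out, the last holds). Time passes only in rows, so rows that repeat a pose let the fingers close. It gives the time, the measured TCP pose, the force, the opening and the grip force at its end, in the units of the state.
- bot.state(): the state, without advancing time (a new reading comes with each control period).
- bot.capture(name): name is "side" or "top" or "wrist"; returns (picture, depth): 420x560x3 uint8, blue, green, red; 420x560 float32, m along the optical axis (not along the pixel's ray), 0 where there is no reading.
- bot.camera_params(name): a dict with "fx", "fy", "cx", "cy" (pixels), "rvec" (rotation vector, rad) and "tvec" (3), from world to camera coordinates, as OpenCV has them. Camera axes: x right, y down, z forward; pixel columns grow to the right and rows downward; lengths in m; the calibration is good to about 2 mm. A picture is of the moment at which its call begins: read the wrist's pose just before it. camera_params takes no time and is no camera call; for the wrist camera it gives the pose at the moment of the call.
- bot.hand_in(): hands the job in; it is judged then, once.
The state is a dict: "t": time; "joints": joint angles; "qvel": joint speeds; "joint_torque": joint torques, N m; "ee_pos": TCP position; "tcp_rot": TCP orientation; "contact_force": force on the tool from outside, world axes, zero at the start; "torque": the same for the moment, N m; "opening": finger opening in m; "grasp_force": force on a finger pad.
Only numpy, scipy, OpenCV 4.12 (cv2) and the standard library are available. Lean on these libraries where they do the work, as an engineer would, in place of code of your own. Each camera call takes 0.05 s, during which the arm holds its last target. There are 200 camera calls.

## Working session

There is one attempt and no reset: what is moved stays moved. The work goes in short steps, Python scripts to look and compute and a tool call to move; the robot and the scene stay as the last step left them, time stands still between calls to the robot, and variables do not carry over. Pictures are saved under pics/ and viewed, at most 10 in all, crops included, and the job is handed in when it is done.

Besides the shell and the picture viewer there is one more tool, called after "Request:" by a JSON object that holds its "method" and its "body". arm_command: Moves the arm, as the interface text tells. Its arguments: {"type":"object","properties":{"increments":{"type":"string"},"newtons":{"type":"number"}},"required":["increments"]}

```bash
ls; mkdir -p pics; cat > h.py <<'E'
import numpy as np, cv2
from rig import bot
def cam(n):
    p=bot.camera_params(n);K=np.array([[p['fx'],0,p['cx']],[0,p['fy'],p['cy']],[0,0,1]])
    R=cv2.Rodrigues(np.array(p['rvec'],float))[0];return K,R,np.array(p['tvec'],float).ravel()
def plane(c,uv,z):
    K,R,t=c;uv=np.atleast_2d(np.array(uv,float));o=-R.T@t
    d=(R.T@np.linalg.inv(K)@np.c_[uv,np.ones(len(uv))].T).T
    return o+d*((z-o[2])/d[:,2])[:,None]
def proj(c,P):
    K,R,t=c;q=(K@(R@np.atleast_2d(P).T+t[:,None])).T;return q[:,:2]/q[:,2:]
def cloud(c,D):
    K,R,t=c;v,u=np.indices(D.shape);X=np.stack([(u-K[0,2])/K[0,0]*D,(v-K[1,2])/K[1,1]*D,D],-1)
    return (X-t)@R
E
python3 - <<'E'
from h import *
s=bot.state();print(s)
for n in('side','top'):
    im,D=bot.capture(n);cv2.imwrite(f'pics/{n}0.png',im);np.savez(f'{n}0.npz',im=im,D=D,K=cam(n)[0],R=cam(n)[1],t=cam(n)[2])
    print(n,cam(n)[0][0],-cam(n)[1].T@cam(n)[2])
a,b=cv2.imread('pics/side0.png'),cv2.imread('pics/top0.png')
E
```

```text
pics
{'t': 0.0, 'joints': array([-1.30419451,  0.5371876 , -0.00446586,  1.53881437,  0.00262096,
        1.06733387, -0.07120018]), 'qvel': array([-3.21068738e-04,  1.02025578e-03,  5.31790155e-05,  1.40993474e-03,
       -1.71307372e-03, -1.24778889e-03,  1.21736978e-03]), 'joint_torque': array([ 2.00887016e-04, -5.70984221e+01,  9.91430283e-01, -2.51605064e+01,
       -5.61077928e-02,  1.80433405e-02,  1.66834348e-04]), 'ee_pos': array([0.21215862, 0.61376378, 0.23784786]), 'tcp_rot': array([[-9.45165104e-01,  3.26592609e-01, -4.41167905e-04],
       [ 3.26592880e-01,  9.45163619e-01, -1.68043783e-03],
       [-1.31842720e-04, -1.73237349e-03, -9.99998491e-01]]), 'contact_force': array([-0.08724657,  0.04339964, -0.54985246]), 'torque': array([ 0.0044334 ,  0.0057402 , -0.01245565]), 'grasp_force': 0.0, 'opening': 0.08836471073007543}
side [450.39315569   0.         282.40656466] [-0.17779111 -0.72318886  0.74045881]
top [418.70477587   0.         278.99097723] [0.3092955  0.00604792 1.32589957]
```

View pics/top0.png

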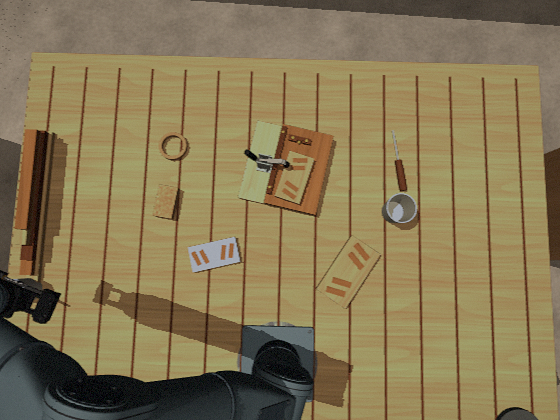

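View pics/side0.png

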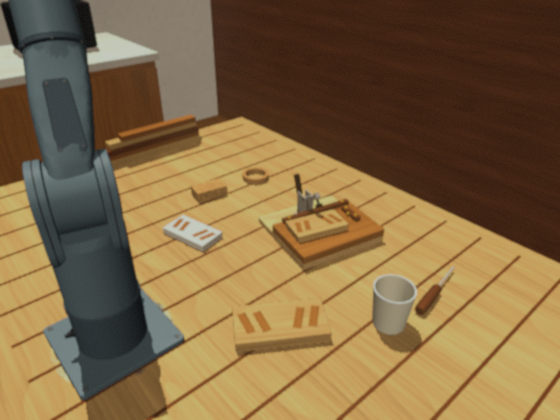

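Candidates for the panel in the top view are the white one at (214,254), which is excluded, the large one on the bench at (349,272), and the small one on the fixture at (293,177). The last fits: it is smaller, not white, and lies on the riser. I'll confirm it in a crop and measure.

```bash
python3 - <<'E'
from h import *
z=np.load('top0.npz');im,D=z['im'],z['D'];c=(z['K'],z['R'],z['t'])
cr=cv2.resize(im[110:225,225:345],None,fx=5,fy=5,interpolation=cv2.INTER_CUBIC);cv2.imwrite('pics/crop1.png',cr)
P=cloud(c,D);H=P[...,2]
for lo,hi in((.010,.026),(.034,.048),(.056,.072),(.08,.3)):
    m=((H>lo)&(H<hi)&(D>0)).astype(np.uint8);m[:110]=0;m[225:]=0;m[:,:225]=0;m[:,345:]=0
    q=P[m>0];r=cv2.minAreaRect(q[:,:2].astype(np.float32)*1000);print(lo,hi,m.sum(),r,cv2.boxPoints(r).round(0).tolist())
    print(np.median(q[:,2]))
E
```

```text
0.01 0.026 1791 ((595.8160400390625, 35.99671173095703), (326.3408508300781, 227.6136474609375), 8.625618934631348) [[417.0, 124.0], [452.0, -101.0], [774.0, -52.0], [740.0, 173.0]]
0.01820168237257089
0.034 0.048 2522 ((599.8015747070312, -28.33526611328125), (209.63902282714844, 261.9082946777344), 78.14818572998047) [[450.0, -104.0], [706.0, -158.0], [749.0, 47.0], [493.0, 101.0]]
0.04189893250654249
0.056 0.072 1350 ((608.21142578125, -3.6886978149414062), (168.72206115722656, 216.83433532714844), 72.81889343261719) [[480.0, -52.0], [687.0, -116.0], [737.0, 45.0], [530.0, 109.0]]
0.06195865349019696
0.08 0.3 281 ((607.0321044921875, 48.22917175292969), (134.28201293945312, 34.00999069213867), 82.838134765625) [[582.0, -16.0], [616.0, -21.0], [632.0, 113.0], [599.0, 117.0]]
0.09715338872841513
```

View pics/crop1.png

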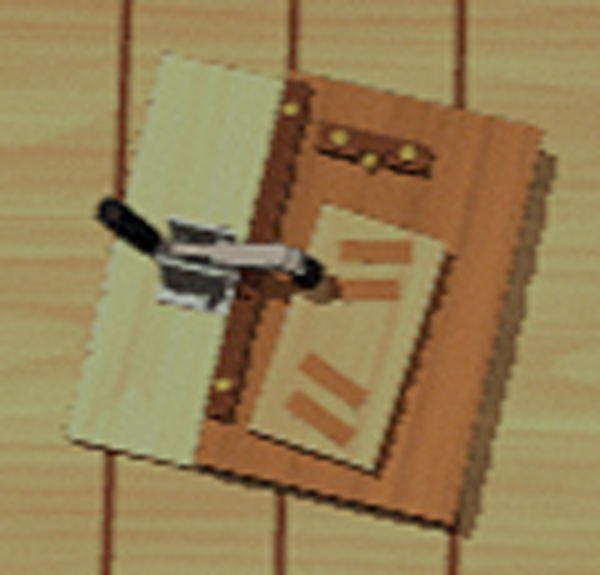

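```bash
cat >> h.py <<'E'
def fit(model,meas):
    a=np.array(model,float);b=np.array(meas,float);am,bm=a.mean(0),b.mean(0);A,B=a-am,b-bm
    th=np.arctan2((A[:,0]*B[:,1]-A[:,1]*B[:,0]).sum(),(A*B).sum());R=np.array([[np.cos(th),-np.sin(th)],[np.sin(th),np.cos(th)]])
    t=bm-R@am;return th,R,t,b-(a@R.T+t)
E
python3 - <<'E'
from h import *
z=np.load('top0.npz');c=(z['K'],z['R'],z['t'])
f=lambda p,h:(plane(c,np.array(p)/5+[225,110]-.4,h)[:,:2]*1000)
b=f([(160,55),(68,438)],18);
m=np.vstack([f([(160,55),(68,438)],.018),f([(542,128),(458,527)],.042)])
th,R,t,e=fit([(130,150),(-130,150),(130,-100),(-130,-100)],m);print('jig',th,t,e.round(1))
J=lambda q:((q-t)@R).round(1)
pm=f([(322,204),(453,243),(379,471),(247,430)],.062)
tp,Rp,tpn,e=fit([(75,40),(75,-40),(-75,-40),(-75,40)],pm);print('panel',tp-th,J(tpn),e.round(1))
print('corner',J(pm))
print('stop',J(f([(322,122),(437,150),(430,178),(318,150)],.054)), 'fence',J(f([(310,88),(235,420)],.054)))
# height data: high points clamp/handle
P=cloud(c,z['D'])[118:215,230:340].reshape(-1,3)
q=P[(P[:,2]>.075)&(P[:,2]<.4)];j=np.c_[J(q[:,:2]*1000),(q[:,2]*1000).round()]
print(j[np.argsort(j[:,1])][::8])
E
```

```text
jig -0.19868930890715353 [597.0872925  -35.54869054] [[-0.7  0.6]
 [ 2.3 -1. ]
 [-0.7  1.2]
 [-0.9 -0.8]]
panel -0.08735292072093537 [-32.8 -10.2] [[-0.5  2.2]
 [-0.4 -2.6]
 [ 0.2 -2. ]
 [ 0.7  2.3]]
corner [[  44.5   25.1]
 [  38.6  -59.2]
 [-110.4  -45.5]
 [-103.8   38.6]]
stop [[ 98.1  37. ]
 [ 96.6 -37.1]
 [ 78.  -36.7]
 [ 79.9  35.5]] fence [[117.9  49.2]
 [-98.2  47.5]]
[[-11.5  16.4  94. ]
 [ -8.   20.5 102. ]
 [-15.5  24.7  90. ]
 [ -1.8  27.9  95. ]
 [-15.3  31.   96. ]
 [-13.2  34.7 110. ]
 [-11.5  38.1 112. ]
 [ -7.4  42.1 117. ]
 [-13.3  46.8 112. ]
 [ -3.6  52.1 105. ]
 [-11.4  56.4 108. ]
 [ -2.4  61.6 104. ]
 [ -7.9  66.6  97. ]
 [-14.   71.4  91. ]
 [-18.5  73.4  95. ]
 [-20.9  76.   89. ]
 [  1.   78.   88. ]
 [ -2.8  80.2  89. ]
 [  5.5  82.1  92. ]
 [ -8.8  85.2  83. ]
 [  4.8  88.2  89. ]
 [  4.7  91.3  87. ]
 [  5.4  94.4  94. ]
 [-20.1  97.8  91. ]
 [-20.8 100.7  91. ]
 [  1.5 103.5  76. ]
 [ -5.6 104.9  77. ]
 [  7.6 110.3  96. ]
 [-17.5 113.9  91. ]
 [-14.1 121.3  84. ]
 [-10.1 124.3 102. ]
 [ -8.9 127.3 107. ]
 [-13.5 129.9  98. ]
 [-13.8 133.   97. ]
 [-11.9 135.5 112. ]
 [ -6.3 138.2 135. ]
 [ -3.5 142.  133. ]
 [-12.5 146.2 129. ]
 [ -7.6 150.3 129. ]]
```

The crop confirms it. The panel on the riser spans (248..452, 204..470) in the crop, with the fence to its left, the end stop above it and the clamp open over it. Its yaw is about -0.087 rad to the jig. The stop face is at about x=79 in the jig frame.

```bash
cat >> h.py <<'E'
TH=-0.1987;T=np.array([597.1,-35.5]);RJ=np.array([[np.cos(TH),-np.sin(TH)],[np.sin(TH),np.cos(TH)]])
def now():
    s=bot.state();j=(s['ee_pos'][:2]*1000-T)@RJ;R=s['tcp_rot'];a=np.degrees(np.arctan2(R[1,1],R[0,1])-TH)
    print('t %.2f jig'%s['t'],j.round(1),'z %.1f'%(s['ee_pos'][2]*1000),'tool y ang in jig %.1f'%a,'F jig',(s['contact_force'][:2]@RJ).round(2),s['contact_force'][2].round(2),'open',round(s['opening'],4))
    return s,j,a
def to(x,y,z,ang):
    s,j,a=now();d=RJ@(np.array([x,y])-j);d=np.r_[d,z-s['ee_pos'][2]*1000]
    dy=(ang-a+180)%360-180
    print('->',(x,y,z,ang),'units',(s['tcp_rot'].T@d/25).round(2),'yaw',round(-dy/5,2))
E
python3 - <<'E'
from h import *
to(-33,-88,180,0)
E
```

```text
t 0.10 jig [-505.5  560.6] z 237.9 tool y ang in jig 82.3 F jig [ 0.01 -0.19] 0.39 open 0.088
-> (-33, -88, 180, 0) units [-22.2  -23.18   2.35] yaw 16.46
```

Request:
{"method": "arm_command", "body": {"increments": "-0.7 -0.7 0 0.6 1; -2 -2 0 1.7 1; -3.5 -3.6 0 2.8 1; -5 -5.2 0 4 1; -6.5 -6.8 0 5.1 1; -8 -8.4 0 6.2 1; -9.5 -10 0 7.3 1; -11 -11.6 0 8.4 1; -12.5 -13.2 0 9.5 1; -14 -14.8 0 10.6 1"}}

```text
t: 1.35
ee_pos: [0.4226, 0.1486, 0.2387]
tcp_rot: [[-0.305, 0.952, 0.0], [0.952, 0.305, 0.0], [0.0, 0.0, -1.0]]
contact_force: [1.0, 0.2, -0.4]
opening: 0.0879
grasp_force: 0.0
```

```bash
python3 - <<'E'
from h import *
to(-33,-88,180,0)
E
```

```text
t 1.35 jig [-207.4  146.1] z 238.7 tool y ang in jig 29.2 F jig [0.94 0.41] -0.39 open 0.0879
-> (-33, -88, 180, 0) units [-11.58   1.53   2.35] yaw 5.83
```

Request:
{"method": "arm_command", "body": {"increments": "-1.6 0.2 0 0.8 1; -3.2 0.4 0 1.6 1; -4.9 0.6 0 2.5 1; -6.6 0.9 0.3 3.3 1; -8.2 1.1 0.8 4.2 1; -9.8 1.3 1.3 5 1; -11 1.5 1.8 5.6 1; -11.6 1.5 2.3 5.8 1; -11.6 1.5 2.3 5.8 1"}}

```text
t: 2.48
ee_pos: [0.5462, -0.1144, 0.1801]
tcp_rot: [[0.193, 0.981, -0.003], [0.981, -0.193, -0.0], [-0.001, -0.002, -1.0]]
contact_force: [0.0, 0.7, 1.0]
opening: 0.0882
grasp_force: 0.0
```

```bash
python3 - <<'E'
from h import *
import time
s,j,a=now();c=cam('wrist');im,D=bot.capture('wrist');cv2.imwrite('pics/w1.png',im);np.savez('w1.npz',im=im,D=D,K=c[0],R=c[1],t=c[2])
to(-33,-88,50,0)
E
```

```text
t 2.48 jig [-34.3 -87.4] z 180.1 tool y ang in jig 0.3 F jig [-0.12  0.68] 0.97 open 0.0882
t 2.52 jig [-34.2 -86.3] z 180.7 tool y ang in jig 0.4 F jig [-0.92  0.32] 0.79 open 0.0881
-> (-33, -88, 50, 0) units [-0.07  0.06  5.23] yaw 0.07
```

View pics/w1.png

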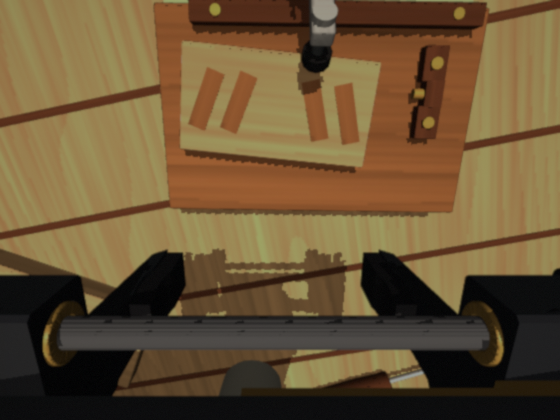

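The wrist view shows the panel from (183,42) to (363,166), the riser's front edge from (171,207) to (452,212), and the stop with its pin at (418,93). I'll use it to refine the jig pose.

```bash
python3 - <<'E'
from h import *
z=np.load('w1.npz');c=(z['K'],z['R'],z['t'])
J=lambda p,h:((plane(c,p,h)[:,:2]*1000-T)@RJ).round(1)
print('riser corners',J([(171,207),(452,212),(486,24)],.042))
print('panel',J([(183,42),(380,64),(363,166),(182,150)],.062))
print('stop face top',J([(426,46),(413,138)],.054),'fence in',J([(190,23),(484,27)],.054))
E
```

```text
riser corners [[-127.9  -97.4]
 [ 130.1 -100.5]
 [ 131.    53.3]]
panel [[-101.7   35.7]
 [  45.2   21.6]
 [  39.1  -55.4]
 [-108.4  -43.3]]
stop face top [[ 81.3  35.4]
 [ 80.5 -33.3]] fence in [[-97.5  50. ]
 [122.9  48.5]]
```

Request:
{"method": "arm_command", "body": {"increments": "0 0 1 0 1; 0 0 2 0 1; 0 0 3 0 1; 0 0 4 0 1; 0 0 4.8 0 1; 0 0 5.2 0 1; 0 0 5.2 0 1"}}

```text
t: 3.4
ee_pos: [0.5471, -0.1137, 0.0511]
tcp_rot: [[0.191, 0.982, -0.001], [0.982, -0.191, 0.0], [0.0, -0.001, -1.0]]
contact_force: [-0.4, -0.4, -0.1]
opening: 0.0881
grasp_force: 0.0
```

Request:
{"method": "arm_command", "body": {"increments": "0.2 0 0.05 0.1 1; 0.4 0 0.05 0.1 1; 0.6 0 0.05 0.1 1; 0.75 0 0.05 0.1 1; 0.9 0 0.05 0.1 1; 1.05 0 0.05 0.1 1; 1.2 0 0.05 0.1 1; 1.35 0 0.05 0.1 1; 1.5 0 0.05 0.1 1; 1.6 0 0.05 0.1 1"}}

```text
t: 4.65
ee_pos: [0.5549, -0.0746, 0.05]
tcp_rot: [[0.2, 0.98, -0.0], [0.98, -0.2, -0.0], [-0.0, -0.0, -1.0]]
contact_force: [0.5, -1.3, 0.4]
opening: 0.0879
grasp_force: 0.5
```

```bash
python3 - <<'E'
from h import *
s,j,a=now();c=cam('wrist');im,D=bot.capture('wrist');cv2.imwrite('pics/w2.png',im);np.savez('w2.npz',im=im,D=D,K=c[0],R=c[1],t=c[2])
E
```

```text
t 4.65 jig [-33.6 -46.7] z 50.0 tool y ang in jig -0.2 F jig [ 0.8  -1.19] 0.44 open 0.0879
```

View pics/w2.png

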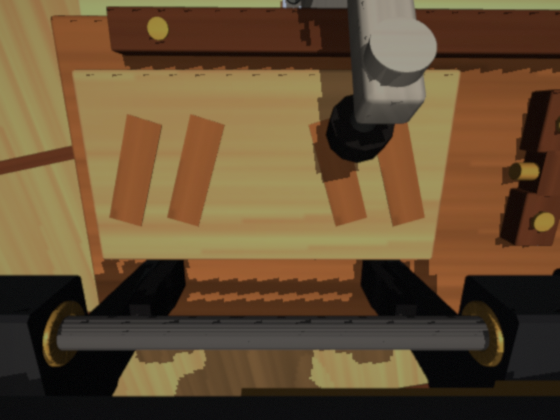

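The panel is now square to the fingers, with its far edge at row 70 and the fence at row 55, so a few mm of gap remain. I'll creep on.

Request:
{"method": "arm_command", "body": {"increments": "0.05 0 0 0 1; 0.1 0 0 0 1; 0.15 0 0 0 1; 0.2 0 0 0 1; 0.24 0 0 0 1; 0.24 0 0 0 1"}}

```text
t: 5.45
ee_pos: [0.5562, -0.0686, 0.0499]
tcp_rot: [[0.2, 0.98, -0.0], [0.98, -0.2, 0.0], [0.0, -0.0, -1.0]]
contact_force: [0.2, -0.6, -0.4]
opening: 0.0879
grasp_force: 0.0
```

```bash
python3 - <<'E'
from h import *
now()
E
```

```text
t 5.45 jig [-33.6 -40.6] z 49.9 tool y ang in jig -0.2 F jig [ 0.33 -0.55] -0.44 open 0.0879
```

Request:
{"method": "arm_command", "body": {"increments": "0.04 0 0 0 1; 0.08 0 0 0 1; 0.12 0 0 0 1; 0.12 0 0 0 1"}}

```text
t: 5.95
ee_pos: [0.5561, -0.0678, 0.05]
tcp_rot: [[0.203, 0.979, -0.001], [0.979, -0.203, -0.002], [-0.002, -0.0, -1.0]]
contact_force: [-2.1, -4.5, 1.6]
opening: 0.0882
grasp_force: 2.8
```

Request:
{"method": "arm_command", "body": {"increments": "0.05 0 0 0 1; 0.05 0 0 0 1; -0.4 0 0 0 1; -1.2 0 0 0 1; -1.2 -1 -1 0 0; -1.2 -3 -2 0 -1; -1.2 -4.2 -2 -2 -1; -0.5 -4.2 -2 -4 -1; 0.5 -4.2 -2 -6 -1; 1.5 -4.2 -2 -8 -1"}}

```text
t: 7.2
ee_pos: [0.4617, -0.0083, 0.1003]
tcp_rot: [[-0.48, 0.877, 0.001], [0.877, 0.48, 0.0], [-0.0, 0.001, -1.0]]
contact_force: [-0.3, 0.4, 0.0]
opening: 0.0302
grasp_force: 0.0
```

```bash
python3 - <<'E'
from h import *
to(-135,10,50,90);print(bot.state()['joints'].round(2))
E
```

```text
t 7.20 jig [-1.381e+02 -1.000e-01] z 100.3 tool y ang in jig 40.1 F jig [-0.36  0.36] 0.05 open 0.0302
-> (-135, 10, 50, 90) units [0.23 0.35 2.01] yaw -9.98
[-0.33  0.46  0.3   2.14 -0.25  0.57  0.65]
```

Request:
{"method": "arm_command", "body": {"increments": "0 0 0 -2 -1; 0.1 0.2 0 -4 -1; 0.2 0.3 0 -6 -1; 0.2 0.35 0 -8 -1; 0.2 0.35 0.6 -10 -1; 0.2 0.35 1.3 -10 -1; 0.2 0.35 2 -10 -1; 0.2 0.35 2 -10 -1"}}

```text
t: 8.2
ee_pos: [0.4659, -0.0004, 0.0493]
tcp_rot: [[-0.98, 0.201, -0.002], [0.201, 0.98, -0.0], [0.002, -0.0, -1.0]]
contact_force: [0.6, -0.1, 1.0]
opening: 0.0004
grasp_force: 0.0
```

```bash
python3 - <<'E'
from h import *
s,j,a=now();c=cam('wrist');im,D=bot.capture('wrist');cv2.imwrite('pics/w3.png',im)
im,D=bot.capture('top');c=cam('top')
cv2.imwrite('pics/t3.png',cv2.resize(im[110:225,225:345],None,fx=5,fy=5,interpolation=cv2.INTER_CUBIC))
to(-100,10,50,90)
E
```

```text
t 8.20 jig [-135.5    8.5] z 49.3 tool y ang in jig 89.8 F jig [ 0.56 -0.02] 0.97 open 0.0004
t 8.30 jig [-134.6    9. ] z 50.4 tool y ang in jig 89.8 F jig [-0.3  -0.29] -0.35 open 0.0002
-> (-100, 10, 50, 90) units [-1.38  0.05  0.02] yaw -0.04
```

View pics/w3.png

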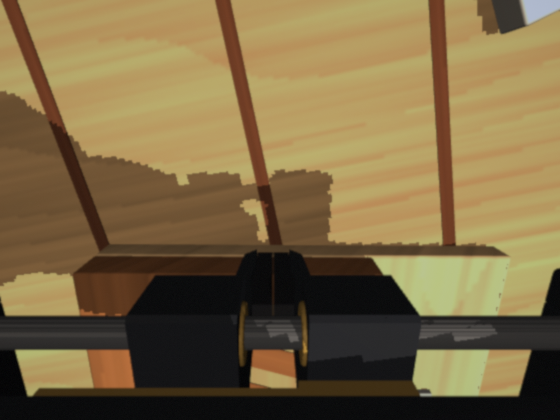

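The wrist camera faces away from the panel here, so it only shows the shut fingers over the riser. I'll push along -x of the tool, slowly.

Request:
{"method": "arm_command", "body": {"increments": "-0.25 0 0 0 -1; -0.5 0 0 0 -1; -0.65 0 0 0 -1; -0.8 0 0 0 -1; -0.95 0 0 0 -1; -1.1 0 0 0 -1; -1.25 0 0 0 -1; -1.4 0 0 0 -1; -1.55 0 0 0 -1; -1.7 0 0 0 -1"}}

```text
t: 9.55
ee_pos: [0.5086, -0.0082, 0.05]
tcp_rot: [[-0.98, 0.2, 0.0], [0.2, 0.98, -0.0], [-0.0, -0.0, -1.0]]
contact_force: [0.3, -0.5, -0.6]
opening: -0.0
grasp_force: 0.3
```

Request:
{"method": "arm_command", "body": {"increments": "-0.07 0 0 0 -1; -0.14 0 0 0 -1; -0.2 0 0 0 -1; -0.26 0 0 0 -1; -0.26 0 0 0 -1"}}

```text
t: 10.18
ee_pos: [0.515, -0.0095, 0.05]
tcp_rot: [[-0.98, 0.201, 0.001], [0.201, 0.98, -0.0], [-0.001, 0.0, -1.0]]
contact_force: [-0.5, -0.4, 0.8]
opening: 0.0004
grasp_force: 0.1
```

```bash
python3 - <<'E'
from h import *
now()
im,D=bot.capture('top')
cv2.imwrite('pics/t4.png',cv2.resize(im[110:225,225:345],None,fx=5,fy=5,interpolation=cv2.INTER_CUBIC))
E
```

```text
t 10.18 jig [-85.6   9.3] z 50.0 tool y ang in jig 89.8 F jig [-0.4  -0.49] 0.79 open 0.0004
```

View pics/t4.png

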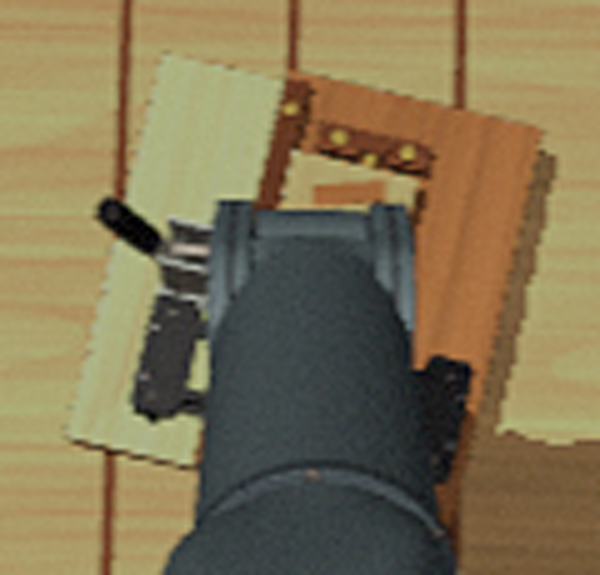

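The panel's front edge (290..420, 150..180) is close to the stop, with the pin at (370,160). I'll creep into contact.

Request:
{"method": "arm_command", "body": {"increments": "-0.05 0 0 0 -1; -0.1 0 0 0 -1; -0.15 0 0 0 -1; -0.2 0 0 0 -1; -0.2 0 0 0 -1"}}

```text
t: 10.85
ee_pos: [0.5198, -0.0105, 0.05]
tcp_rot: [[-0.98, 0.2, 0.0], [0.2, 0.98, -0.0], [-0.0, 0.0, -1.0]]
contact_force: [-0.6, 0.3, 0.9]
opening: 0.0004
grasp_force: 0.3
```

```bash
python3 - <<'E'
from h import *
now()
E
```

```text
t 10.85 jig [-80.7   9.2] z 50.0 tool y ang in jig 89.8 F jig [-0.62  0.21] 0.86 open 0.0004
```

Request:
{"method": "arm_command", "body": {"increments": "-0.04 0 0 0 -1; -0.08 0 0 0 -1; -0.12 0 0 0 -1; -0.16 0 0 0 -1; -0.16 0 0 0 -1"}}

```text
t: 11.48
ee_pos: [0.5214, -0.0109, 0.0496]
tcp_rot: [[-0.98, 0.2, -0.004], [0.2, 0.98, 0.0], [0.004, -0.0, -1.0]]
contact_force: [-7.5, 1.5, 5.0]
opening: 0.0007
grasp_force: 3.5
```

```bash
python3 - <<'E'
from h import *
now()
E
```

```text
t 11.47 jig [-79.1   9.2] z 49.6 tool y ang in jig 89.8 F jig [-7.64 -0.04] 4.96 open 0.0007
```

Request:
{"method": "arm_command", "body": {"increments": "0.5 0 0 0 -1; 1.8 0 -0.3 0 -1; 1.8 -1 -1 2 -0.3; 1.8 -2.5 -2 4 0.5; 1.4 -3.9 -2 6 1; 0 -3.9 -2 8 1; -1.5 -3.9 -2 10 1; -3 -3.9 -2 12 1; -3.4 -3.9 -2 14 1; -3.4 -3.9 -2 16 1"}}

```text
t: 12.72
ee_pos: [0.5885, -0.1241, 0.1]
tcp_rot: [[0.033, 0.999, 0.002], [0.999, -0.033, -0.001], [-0.001, 0.002, -1.0]]
contact_force: [-0.9, 0.5, 0.1]
opening: 0.0781
grasp_force: 0.0
```

```bash
python3 - <<'E'
from h import *
to(5,-80,50,-0.3)
E
```

```text
t 12.72 jig [  9.  -88.6] z 100.0 tool y ang in jig 9.5 F jig [-0.99  0.35] 0.1 open 0.0781
-> (5, -80, 50, -0.3) units [ 0.37 -0.11  2.  ] yaw 1.96
```

Request:
{"method": "arm_command", "body": {"increments": "0 -0.1 0 2 1; 0.3 -0.1 0.8 2 1; 0.35 -0.1 1.6 2 1; 0.35 -0.1 2 2 1; 0.35 -0.1 2 2 1"}}

```text
t: 13.35
ee_pos: [0.5842, -0.1152, 0.0488]
tcp_rot: [[0.2, 0.98, -0.002], [0.98, -0.2, 0.0], [-0.0, -0.002, -1.0]]
contact_force: [0.6, -0.1, 0.4]
opening: 0.0876
grasp_force: 0.0
```

```bash
python3 - <<'E'
from h import *
now()
im,D=bot.capture('wrist');cv2.imwrite('pics/w5.png',im)
to(5,-42,50,-0.3)
E
```

```text
t 13.35 jig [  3.1 -80.7] z 48.8 tool y ang in jig -0.2 F jig [0.64 0.03] 0.4 open 0.0876
t 13.40 jig [  3.7 -80.8] z 49.6 tool y ang in jig -0.2 F jig [ 0.87 -0.16] 0.1 open 0.088
-> (5, -42, 50, -0.3) units [ 1.55  0.05 -0.02] yaw 0.02
```

View pics/w5.png

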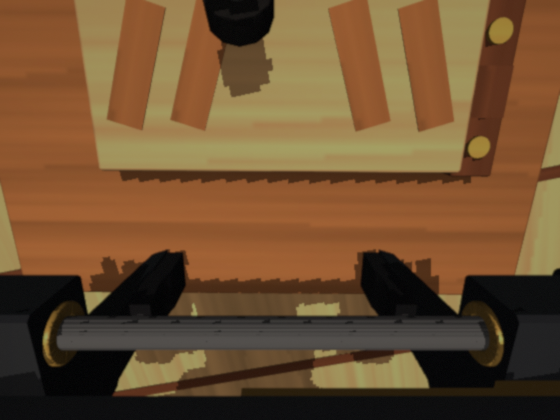

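The panel is flush with the stop at (470,170). Its near edge runs from row 168 to 172, so it may be off by a hair. One more gentle press towards the fence with both fingers.

Request:
{"method": "arm_command", "body": {"increments": "0.3 0 0 0 1; 0.6 0 0 0 1; 0.9 0 0 0 1; 1.15 0 0 0 1; 1.35 0 0 0 1; 1.5 0 0 0 1; 1.57 0 0 0 1; 1.63 0 0 0 1; 1.7 0 0 0 1; 1.75 0 0 0 1"}}

```text
t: 14.65
ee_pos: [0.593, -0.0754, 0.05]
tcp_rot: [[0.204, 0.979, -0.001], [0.979, -0.204, -0.003], [-0.003, 0.0, -1.0]]
contact_force: [-1.6, -7.5, -0.7]
opening: 0.0881
grasp_force: 4.2
```

```bash
python3 - <<'E'
from h import *
now()
E
```

```text
t 14.65 jig [  3.8 -40. ] z 50.0 tool y ang in jig -0.4 F jig [-0.07 -7.62] -0.74 open 0.0881
```

Request:
{"method": "arm_command", "body": {"increments": "-0.3 0 0 0 1; -1 0 0 0 1; -1.2 0 -0.8 0 0; -1.2 0 -2.4 0 -1; -1 -0.2 -4.2 0 -1; 0 -0.4 -5.5 0 -1; 1 -0.5 -6 0 -1; 1 -0.5 -6 0 -1; 1 -0.5 -6 0 -1"}}

```text
t: 15.78
ee_pos: [0.5861, -0.0464, 0.2001]
tcp_rot: [[0.201, 0.98, -0.0], [0.98, -0.201, -0.0], [-0.001, -0.0, -1.0]]
contact_force: [0.3, -0.6, -0.5]
opening: 0.02
grasp_force: 0.0
```

```bash
python3 - <<'E'
from h import *
now();c=cam('wrist')
im,D=bot.capture('wrist');cv2.imwrite('pics/w6.png',im);np.savez('w6.npz',im=im,D=D,K=c[0],R=c[1],t=c[2])
P=cloud(c,D);j=np.dstack([(P[...,:2]*1000-T)@RJ,P[...,2]*1000])
ok=(D>0)&(abs(j[...,0]+8)<35)&(j[...,1]>20)&(j[...,2]>50)
print(ok.sum())
q=j[ok]
for y in range(20,170,8):
    m=q[(q[:,1]>=y)&(q[:,1]<y+8)]
    if len(m): print(y,len(m),'x',np.percentile(m[:,0],[2,50,98]).round(),'z',np.percentile(m[:,2],[2,50,98]).round())
E
```

```text
t 15.78 jig [ -8.7 -12.8] z 200.1 tool y ang in jig -0.2 F jig [ 0.41 -0.57] -0.51 open 0.02
14997
20 7744 x [-42.  -1.  26.] z [ 63. 281. 289.]
28 773 x [-41.  -8.  25.] z [ 62.  63. 123.]
36 846 x [-42.  -7.  26.] z [ 61.  63. 124.]
44 874 x [-41.  -8.  26.] z [ 54.  63. 120.]
52 803 x [-41.  -8.  25.] z [ 54.  55. 109.]
60 708 x [-42.  -8.  25.] z [ 54.  55. 104.]
68 367 x [-20.  -5.   8.] z [ 56.  95. 100.]
76 440 x [-22.  -6.  10.] z [87. 91. 95.]
84 408 x [-20.  -6.   8.] z [54. 79. 95.]
92 464 x [-20.  -6.   8.] z [56. 77. 95.]
100 363 x [-20.  -5.   8.] z [53. 77. 95.]
108 371 x [-20.  -6.   8.] z [54. 72. 95.]
116 454 x [-14.  -6.   2.] z [ 81.  94. 106.]
124 382 x [-14.  -6.   3.] z [ 90. 108. 115.]
```

View pics/w6.png

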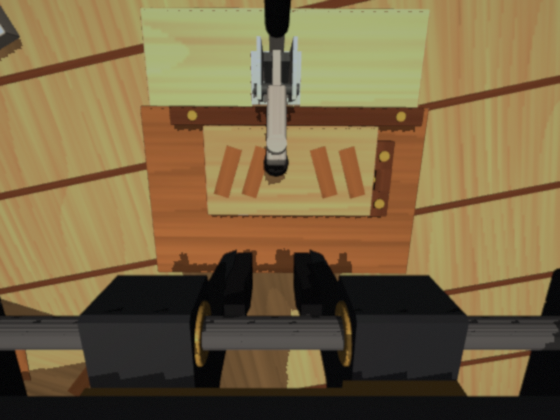

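The panel (205..378, 126..215) sits flush with the fence and the stop. The handle's grip is at the top of the picture at (277,15). I'll fit the handle line.

```bash
python3 - <<'E'
from h import *
z=np.load('w6.npz');c=(z['K'],z['R'],z['t']);P=cloud(c,z['D']);j=np.dstack([(P[...,:2]*1000-T)@RJ,P[...,2]*1000])
q=j[(z['D']>0)&(abs(j[...,0]+6)<2.5)&(j[...,1]>112)&(j[...,1]<160)&(j[...,2]>75)]
k=np.polyfit(q[:,2],q[:,1],1);print(len(q),k,'slope deg',np.degrees(np.arctan(1/k[0])),q[:,1:].min(0),q[:,1:].max(0))
for zz in(95,105,115):print(zz,np.polyval(k,zz))
ph=1.18;zz=105;r=(zz-34-9*np.cos(ph))/np.sin(ph);print('y0',np.polyval(k,zz)-r*np.cos(ph)+9*np.sin(ph))
to(-6,100,200,-0.3)
E
```

```text
280 [ 0.40754529 80.74881746] slope deg 67.82687924288673 [113.97875741  79.98298177] [128.19860563 117.01495988]
95 119.46561956714703
105 123.54107242074141
115 127.6165252743358
y0 104.0239350802098
t 15.82 jig [ -8.8 -13.2] z 199.8 tool y ang in jig -0.3 F jig [0.03 0.37] 1.21 open 0.0162
-> (-6, 100, 200, -0.3) units [ 4.53  0.09 -0.01] yaw 0.0
```

Request:
{"method": "arm_command", "body": {"increments": "0.8 0.1 0 0 -1; 2 0.1 0 0 -1; 3.2 0.1 0 0 -1; 4.2 0.1 0 0 -1; 4.8 0.1 0.5 0 -1; 4.8 0.1 1.5 0 -1; 4.8 0.1 2.5 0 -1; 4.8 0.1 3.3 0 -1; 4.8 0.1 3.5 0 -1; 4.8 0.1 3.5 0 -1"}}

```text
t: 17.08
ee_pos: [0.6132, 0.0717, 0.1125]
tcp_rot: [[0.201, 0.98, 0.0], [0.98, -0.201, -0.0], [-0.0, 0.0, -1.0]]
contact_force: [0.3, -0.3, 1.0]
opening: 0.0003
grasp_force: 0.0
```

```bash
python3 - <<'E'
from h import *
s,j,a=now()
for p in (1.18,1.0,.8,.63,.5,.4,.3,.22,.12):
    y=104+80*np.cos(p)-9*np.sin(p)-9;z=34+80*np.sin(p)+9*np.cos(p);print(p,round((y-j[0+1])/25,2),round((s['ee_pos'][2]*1000-z)/25,2))
E
```

```text
t 17.07 jig [ -5.4 108.3] z 112.5 tool y ang in jig -0.2 F jig [ 0.32 -0.23] 0.95 open 0.0003
1.18 0.36 0.04
1.0 0.9 0.25
0.8 1.44 0.59
0.63 1.84 0.96
0.5 2.11 1.29
0.4 2.28 1.56
0.3 2.42 1.85
0.22 2.51 2.09
0.12 2.6 2.4
```

Push to just before the pad bears.

Request:
{"method": "arm_command", "body": {"increments": "0.2 0 0.02 0 -1; 0.36 0 0.04 0 -1; 0.54 0 0.1 0 -1; 0.72 0 0.17 0 -1; 0.9 0 0.25 0 -1; 1.08 0 0.36 0 -1; 1.26 0 0.47 0 -1; 1.44 0 0.59 0 -1; 1.64 0 0.77 0 -1; 1.84 0 0.96 0 -1"}}

```text
t: 18.32
ee_pos: [0.6224, 0.117, 0.0882]
tcp_rot: [[0.201, 0.98, 0.0], [0.98, -0.201, -0.0], [-0.0, 0.0, -1.0]]
contact_force: [-0.4, -2.9, 4.8]
opening: 0.0003
grasp_force: 2.5
```

```bash
python3 - <<'E'
from h import *
now()
E
```

```text
t 18.32 jig [ -5.3 154.5] z 88.2 tool y ang in jig -0.2 F jig [ 0.21 -2.88] 4.8 open 0.0003
```

Request:
{"method": "arm_command", "body": {"increments": "0.09 0 0.11 0 -1; 0.18 0 0.22 0 -1; 0.27 0 0.33 0 -1; 0.36 0 0.46 0 -1; 0.44 0 0.6 0 -1"}}

```text
t: 18.95
ee_pos: [0.6245, 0.1261, 0.0745]
tcp_rot: [[0.202, 0.979, -0.0], [0.979, -0.202, -0.001], [-0.001, -0.0, -1.0]]
contact_force: [-4.3, -4.1, 12.8]
opening: 0.0005
grasp_force: 7.2
```

```bash
python3 - <<'E'
from h import *
now()
E
```

```text
t 18.95 jig [ -5.  163.8] z 74.5 tool y ang in jig -0.3 F jig [-3.4  -4.91] 12.81 open 0.0005
```

Request:
{"method": "arm_command", "body": {"increments": "0.07 0 0.14 0 -1; 0.14 0 0.29 0 -1; 0.19 0 0.41 0 -1; 0.23 0 0.53 0 -1"}}

```text
t: 19.45
ee_pos: [0.6256, 0.1327, 0.0602]
tcp_rot: [[0.201, 0.98, -0.0], [0.98, -0.201, -0.001], [-0.001, 0.0, -1.0]]
contact_force: [0.3, -0.4, 1.7]
opening: 0.0004
grasp_force: 0.8
```

```bash
python3 - <<'E'
from h import *
now()
E
```

```text
t 19.45 jig [ -5.3 170.5] z 60.2 tool y ang in jig -0.2 F jig [ 0.38 -0.35] 1.7 open 0.0004
```

Request:
{"method": "arm_command", "body": {"increments": "0.04 0 0.12 0 -1; 0.07 0 0.22 0 -1; 0.09 0 0.3 0 -1; 0.09 0 0.3 0 -1"}}

```text
t: 19.95
ee_pos: [0.6259, 0.1358, 0.0525]
tcp_rot: [[0.2, 0.98, -0.0], [0.98, -0.2, 0.0], [-0.0, -0.0, -1.0]]
contact_force: [-0.2, -0.7, -0.5]
opening: -0.0
grasp_force: 0.0
```

```bash
python3 - <<'E'
from h import *
now()
E
```

```text
t 19.95 jig [ -5.6 173.6] z 52.5 tool y ang in jig -0.2 F jig [-0.04 -0.72] -0.54 open -0.0
```

Request:
{"method": "arm_command", "body": {"increments": "0 0 0.05 0 -1; 0 0 0.1 0 -1; 0 0 0.1 0 -1"}}

```text
t: 20.32
ee_pos: [0.6263, 0.1357, 0.0511]
tcp_rot: [[0.201, 0.98, 0.0], [0.98, -0.201, 0.001], [0.001, 0.0, -1.0]]
contact_force: [-2.2, -0.0, 7.5]
opening: 0.0004
grasp_force: 3.7
```

The handle is at its stop: firm contact at z≈52 mm, as expected for 1.06 rad. Let go, rise and look.

Request:
{"method": "arm_command", "body": {"increments": "0 0 -0.5 0 -1; 0 0 -1.5 0 -1; 0 0 -3 0 -1; 0 0 -5 0 -1; -2 0 -6 0 -1; -4 0 -6 0 -1; -6 0 -6 0 -1; -7.5 0 -6 0 -1; -7.5 0 -6 0 -1"}}

```text
t: 21.45
ee_pos: [0.5877, -0.0523, 0.2012]
tcp_rot: [[0.207, 0.978, 0.001], [0.978, -0.207, -0.001], [-0.001, 0.001, -1.0]]
contact_force: [0.4, 0.4, -0.1]
opening: 0.0007
grasp_force: 0.0
```

```bash
python3 - <<'E'
from h import *
now();c=cam('wrist');im,D=bot.capture('wrist');cv2.imwrite('pics/w7.png',im)
P=cloud(c,D);j=np.dstack([(P[...,:2]*1000-T)@RJ,P[...,2]*1000])
q=j[(D>0)&(abs(j[...,0]+6)<2.5)&(j[...,1]>25)&(j[...,1]<215)&(j[...,2]<200)]
for y in range(25,215,12):
    m=q[(q[:,1]>=y)&(q[:,1]<y+12)]
    if len(m):print(y,np.percentile(m[:,2],[5,50,95]).round(1))
E
```

```text
t 21.45 jig [ -5.9 -18.4] z 201.2 tool y ang in jig -0.5 F jig [0.34 0.44] -0.14 open 0.0007
25 [ 96.9 102.4 103.4]
37 [94.8 96.  97.4]
49 [93.3 94.5 95.9]
61 [91.9 93.1 94.4]
73 [89.4 91.2 93.3]
85 [88.  89.4 90.7]
97 [87.1 89.3 90.8]
109 [40.6 41.6 42.6]
121 [40.8 42.4 43.9]
133 [42.2 43.8 45.1]
```

View pics/w7.png

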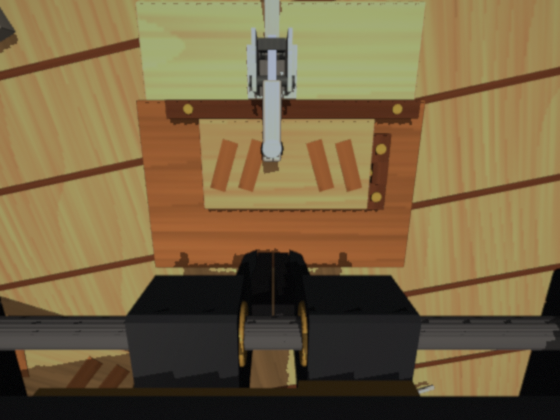

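The clamp is closed: the arm is level over the panel at (272,150), the handle is down (surface slope about 0.12 rad), and the panel (201..374, 119..209) is flush with fence and stop. The robot is clear of everything, so I'll hand in.

```bash
python3 -c "
from rig import bot
print(bot.hand_in())"
```

```text
the job is handed in; nothing more can be done
None
```

I slid the panel home against the fence and end stop, pushed the clamp over its dead point to its stop, let go, and handed the job in at about 21.5 s. The largest force I read was about 14 N; the final picture showed the panel flush and the clamp closed, but hand-in returned no verdict.

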